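# Back the bench winch off one notch

## Task

Back the bench winch off by exactly one notch. With a fingertip on its thumb peg, flip the pawl up off the ratchet wheel and over onto its rest; push on the wheel's teeth to turn it backward one notch (the top of the wheel goes towards the pawl); then tip the pawl down again so that it drops fully into the next notch. Only push, gently, with the fingers: grip and lift nothing, and leave the tools lying about where they are.

Things in the scene. Friction and masses are not known exactly. Their poses are not given: they have to be found in the camera images.
- winch: Fixed bench winch. Origin: on the bench below the drum axle; x along the axle, outward on the ratchet side (away from the robot at yaw 0); y across the wheel towards the pawl's pivot; z up. Aluminium channel base x -65 to 85, y -170 to 230 mm, 30 mm high. Ratchet wheel and pawl lie in one plane, x 50 to 62 mm, outside the frame; gearbox and motor behind, x to -170 mm, 140 mm high.
- frame_top (a point): Middle of the top edge (z 140 mm of the winch) of the outer aluminium side plate, which spans winch x 34 to 40, y -72 to 132 mm; a like plate stands at x -50 to -44 mm with the drum between them. The frame never reaches higher than this.
- wheel_center (a point): Centre of the ratchet wheel, winch x 56, y 0, z 110 mm. Dark steel, 12 mm thick, 136 mm over the tips, 100 mm at the root; 8 saw teeth, 45 degrees apart, 18 mm deep: a radial face that the pawl catches, a crest 9 mm wide, a sloping back with its foot 20 degrees behind that face. At joint 0 one radial face is at the very top, its back on the -y side. Hub and shaft stand out to x 82 mm.
- ratchet_wheel (a joint): Turn of wheel and drum, rad, about winch -x: grows as it turns backward (top goes to winch +y). 0: a radial face bears on the seated pawl. Starts at -0.18 to -0.01 (free play in a notch 0.23); one notch back is 0.785. Held against backward turning while the pawl is seated; with the pawl up it turns both ways against a drag of about 0.22 N m and stays where left.
- pawl (a joint): Turn of the pawl about its pivot, rad: 0 fully seated in a notch; grows as the nose lifts and swings over to winch +y. Nose clear of the teeth above 0.35. No spring: it balances at about 0.5; beyond that it falls over by its own weight to rest on its stop pin at 0.96 and stays there, below that it falls back to the wheel. About 1 N at the peg moves it.
- pawl_pivot (a point): Pivot of the pawl, winch x 56, y 90, z 115 mm, turning about winch x. The pawl is a dark steel arm 12 mm thick, 62 mm from the pivot to the tip of its nose, with a thumb lever standing up from it and an eye 28 mm across on a hex bolt whose head ends at winch x 69 mm.
- pawl_peg (a point): Middle of the pawl's thumb peg, a bright steel pin 10 mm thick (13 mm at its end) standing out from the thumb lever along winch x, from x 62 to 107 mm, 64 mm from the pivot. At winch y 68, z 175 mm when seated; y 127, z 167 mm when thrown over; at most z 179 mm between. Pushed level towards +y it lifts the pawl, towards -y it brings it back.
- socket: Loose bystander, leave it alone: upright steel socket, 23 mm across, 50 mm high, standing on the winch's channel base in front of the wheel. Origin under its centre.
- wrench: Loose bystander, leave it alone: steel socket ratchet wrench lying flat, 210 mm long, 28 mm high; origin under its middle, x towards the head.
- screwdriver: Loose bystander, leave it alone: red-handled screwdriver, 190 mm long, 26 mm thick; origin under its middle, x towards the tip.
- marker: Loose bystander, leave it alone: white marker pen with black cap, 140 mm long, 20 mm high; origin under its middle, x towards the cap.
- pliers: Loose bystander, leave it alone: red-handled pliers lying flat, 165 mm long, 12 mm high; origin under the joint, x towards the jaws.
- tape: Loose bystander, leave it alone: black tape measure, 36 by 70 mm, 66 mm high; origin under its middle.
- square: Loose bystander, leave it alone: aluminium rafter square lying flat, a triangle with 160 mm legs, 18 mm high; origin near its middle.
- cup: Loose bystander, leave it alone: paper cup with lid and straw, 90 mm across, 200 mm high with the straw; origin under its centre.

How it is judged:
By the outcome, as a careful person would: the job done as asked, in the order asked, and still so for the second after the job is handed in, with the robot touching nothing.
It also fails if it takes over 67 s, if anything falls off the work surface, if the arm or the gripper's body presses on something with over 40 N, if the wrist force passes 120 N, or if a joint passes its speed limit or range.

## Robot

A 6-joint arm with a two-finger parallel gripper is mounted at the origin on the work surface. World frame = base frame: x ahead of the robot, y to its left, z up, the work surface at z = 0. Lengths are in m, angles in rad, forces in N, time in s.
With the tool pointing down it reaches from about 0.25 to 0.775 m from the base axis. Payload 4 kg.
Tool frame: the origin (TCP) lies on the centre line of the jaws, within the pads' length; the fingertips stand 8 mm ahead of it and the grasp point (between the pads) lies 11 mm behind it; z points along the fingers, y is the direction in which the jaws open and shut (so a half turn about z gives the same grasp; the last joint's range is limited). The gripper opens to 94 mm and grips with 3 to 60 N. Pads are 16 mm wide; open, the fingers measure 119 mm over their backs; the gripper's body (75 mm by 177 mm) begins 78 mm behind the grasp point.
Start: joints at [1.109, 0.087, 1.371, -0, 1.684, -0.103], TCP at [0.193, 0.515, 0.175] pointing down, gripper open.
Joint ranges: [-3.1, 3.1], [-0.76, 2.03], [0.27, 2.55], [-1.08, 4.22], [0.17, 2.65], [-2.57, 2.57]. Speed limits (rad/s): [2.79, 2.79, 3.14, 3.14, 3.14, 3.14].

## Interface

Orientations are given as [roll, pitch, yaw] about the fixed x, y, z axes, in that order (R = Rz(yaw) Ry(pitch) Rx(roll)).
In Python, from bench import robot, cams, close_job gives the robot as it stands.
- The arm moves only by the tool arm_command, never from a script. Its argument "plan" is one flat list of numbers, 7 for each row, row after row: the shift along the tool's x, y, z in cm, then the turn, a rotation vector about the tool's x, y, z in degrees, then the closure, from 0 (fully open) to 1 (shut). A call has 1 to 8 rows; each row shifts and turns the commanded pose from where the row before left it, along the tool's axes as they then stand; what a row does not reach is not made up. A row lasts 1/8 s, in which the tool goes at most 62.5 mm and 10.7 degrees, less where a joint would pass 70% of its speed; a pose out of reach is approached as far as the arm can. A call with a gripper value outside its range is refused whole. The fingers move at their own pace and stop on an object; the grip force is fixed at half the most. Time passes only in rows, so rows that do not move let the fingers close. It gives the time, the measured TCP pose, the force and the opening at its end, in the units of the state.
- robot.get_obs(): the state, without advancing time (a new reading comes with each control period).
- cams.snapshot(name): name is "scene" or "top" or "wrist"; returns a dict with "pixels" (400x640x3 uint8, red, green, blue), "fov_y" (degrees; the focal length in pixels is half the picture's height over the tangent of half this angle, whatever the lens; pixels are square), "cx", "cy" (the principal point, pixels), "k1" (the pictures are not rectified: a ray, as slopes to the right and down, at radius r is drawn at 1 + k1 r^2 times it, then the intrinsics apply), "camera_from_world" (4x4, takes a point from world to camera coordinates); the wrist camera has in their place "tool_from_camera" (4x4, takes a point from camera to tool coordinates, whose origin is the TCP and whose axes are the flange's). Camera axes: x right, y up, looking along -z (the intrinsics and any distortion apply to the point x, -y, -z); pixel columns grow to the right and rows downward; lengths in m; the calibration is good to about 2 mm. A picture is of the moment at which its call begins: read the wrist's pose just before it. There is no depth.
- close_job(): hands the job in, once; it reports no verdict.
The state is a dict: "time": time; "joint_positions": joint angles; "qvel": joint speeds; "joint_torque": joint torques, N m; "tool_pos": TCP position; "ee_rot": TCP orientation; "wrist_force": force on the tool from outside, world axes, zero at the start; "wrist_torque": the same for the moment, N m; "width": finger opening in m.
Only numpy, scipy, OpenCV 4.12 (cv2) and the standard library are available. Lean on these libraries where they do the work, as an engineer would, in place of code of your own. Each camera call takes 0.05 s, during which the arm holds its last target.

## Working session

There is one attempt and no reset: what is moved stays moved. The work goes in short steps, Python scripts to look and compute and a tool call to move; the robot and the scene stay as the last step left them, time stands still between calls to the robot, and variables do not carry over. Pictures are saved under pics/ and viewed, and the job is handed in when it is done.

Besides the shell and the picture viewer there is one more tool, called after "Emit:" by a JSON object that holds its "op" and its "data", one argument or row to a line. arm_command: Moves the arm, as the interface text tells. Its arguments: {"type":"object","properties":{"plan":{"type":"array","items":{"type":"number"}}},"required":["plan"]}

```bash
ls; mkdir -p pics
cat > h.py <<'E'
import numpy as np, cv2
from bench import robot, cams, close_job
from scipy.spatial.transform import Rotation as R
def snap(n,f):
    s=cams.snapshot(n); cv2.imwrite('pics/'+f,cv2.cvtColor(s['pixels'],cv2.COLOR_RGB2BGR)); 
    d={k:v for k,v in s.items() if k!='pixels'}
    np.save('pics/'+f[:-4]+'.npy',d,allow_pickle=True); return s
def load(f): return np.load('pics/'+f+'.npy',allow_pickle=True).item()
def K(s,h=400):
    f=h/2/np.tan(np.radians(s['fov_y'])/2); return f
def proj(s,P):
    P=np.atleast_2d(P); M=np.array(s['camera_from_world']); c=P@M[:3,:3].T+M[:3,3]
    u=np.c_[c[:,0]/-c[:,2],-c[:,1]/-c[:,2]]; r2=(u**2).sum(1,keepdims=True)
    d=u*(1+s['k1']*r2); return d*K(s)+[s['cx'],s['cy']]
def ray(s,px):
    d=(np.array(px,float)-[s['cx'],s['cy']])/K(s); u=d.copy()
    for _ in range(20): u=d/(1+s['k1']*(u@u))
    M=np.array(s['camera_from_world']); v=M[:3,:3].T@np.array([u[0],-u[1],-1.]); o=-M[:3,:3].T@M[:3,3]
    return o,v
def onz(s,px,z):
    o,v=ray(s,px); return o+v*(z-o[2])/v[2]
E
python3 - <<'E'
from h import *
print(robot.get_obs())
for n in ['scene','top','wrist']:
    s=snap(n,n+'0.png'); print({k:v for k,v in s.items() if k!='pixels'})
E
```

```text
pics
{'time': 0.0, 'joint_positions': array([ 1.10886146e+00,  8.79730535e-02,  1.37224855e+00,  8.15110231e-06,
        1.68357977e+00, -1.03111031e-01]), 'qvel': array([-1.97359345e-05, -4.29187062e-04, -2.63487418e-04,  1.62786025e-03,
        3.88943026e-04, -8.74907559e-04]), 'joint_torque': array([ 3.62873550e-05, -3.40193331e+01, -3.02421606e+01,  7.16998964e-02,
        3.32817994e-02, -1.56938627e-04]), 'tool_pos': array([0.19287964, 0.5144203 , 0.17409727]), 'ee_rot': array([-3.13939649e+00, -2.35398787e-04,  2.78276947e+00]), 'wrist_force': array([-0.38273054,  0.76041958, -1.34049012]), 'wrist_torque': array([ 0.01982376,  0.0158268 , -0.03411966]), 'width': 0.09374673177439655}
{'fov_y': 54.68744437649251, 'cx': 324.94191687651227, 'cy': 201.89590535462992, 'k1': -0.05907506363892836, 'camera_from_world': array([[ 0.39685649,  0.91777898,  0.01366292, -0.2460908 ],
       [-0.48166321,  0.19555853,  0.8542584 ,  0.13256158],
       [ 0.7813485 , -0.34559891,  0.51966904, -1.88578143],
       [ 0.        ,  0.        ,  0.        ,  1.        ]])}
{'fov_y': 53.080016314242044, 'cx': 324.4484354250126, 'cy': 200.00637103199253, 'k1': 0.007590109514976523, 'camera_from_world': array([[ 0.01206144, -0.99989865, -0.00756334,  0.02695215],
       [ 0.99384647,  0.01115484,  0.11020329, -0.5416039 ],
       [-0.11010775, -0.00884601,  0.99388029, -1.23671131],
       [ 0.        ,  0.        ,  0.        ,  1.        ]])}
{'fov_y': 67.4098756785961, 'cx': 318.56133439227796, 'cy': 195.57983620064778, 'k1': 0.01407934071566675, 'tool_from_camera': array([[-5.75296392e-04,  9.73848621e-01,  2.27197122e-01,
         6.50388001e-02],
       [ 9.99999775e-01,  6.38313378e-04, -2.03894929e-04,
         4.32354643e-04],
       [-3.43585758e-04,  2.27196953e-01, -9.73848770e-01,
        -2.09238835e-01],
       [ 0.00000000e+00,  0.00000000e+00,  0.00000000e+00,
         1.00000000e+00]])}
```

View pics/scene0.png

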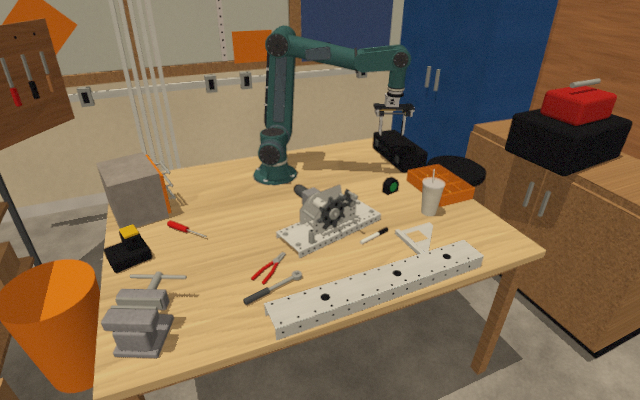

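View pics/top0.png

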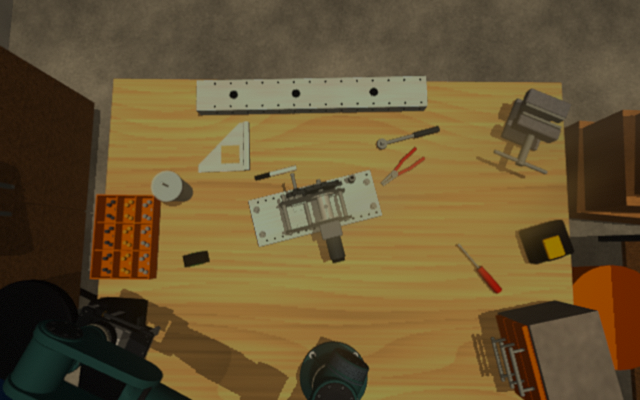

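View pics/wrist0.png

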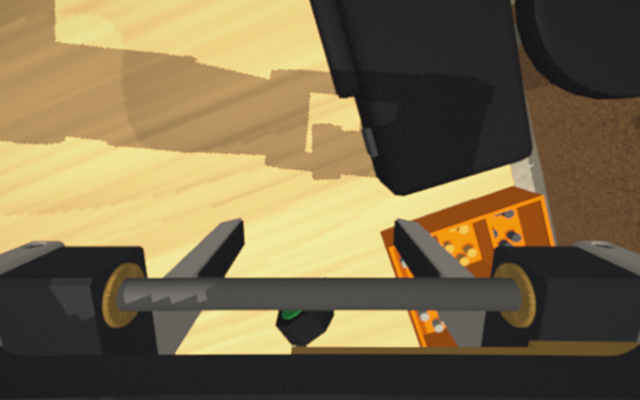

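Run:
```python
import cv2
t=cv2.imread('pics/top0.png');cv2.imwrite('pics/topz.png',cv2.resize(t[150:270,230:400],None,fx=4.6,fy=4.6,interpolation=cv2.INTER_CUBIC))
t=cv2.imread('pics/scene0.png');cv2.imwrite('pics/scz.png',cv2.resize(t[170:260,260:400],None,fx=5.7,fy=5.7,interpolation=cv2.INTER_CUBIC))
```

```text
(no output)
```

View pics/topz.png

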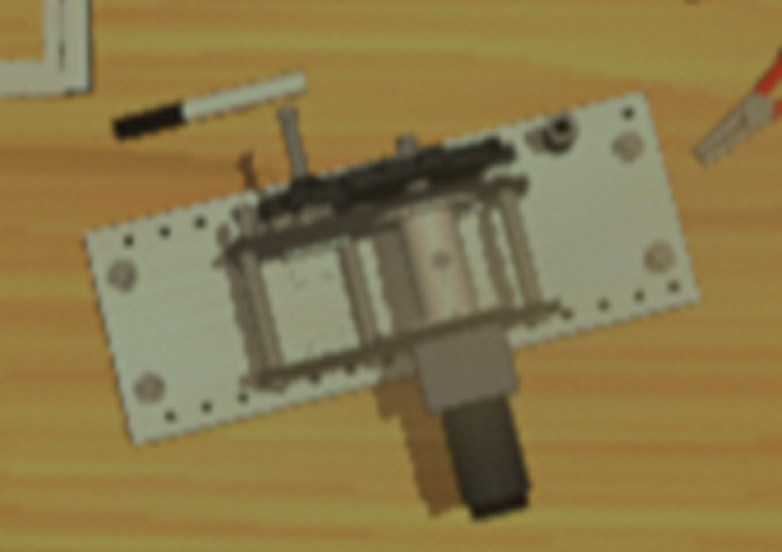

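View pics/scz.png

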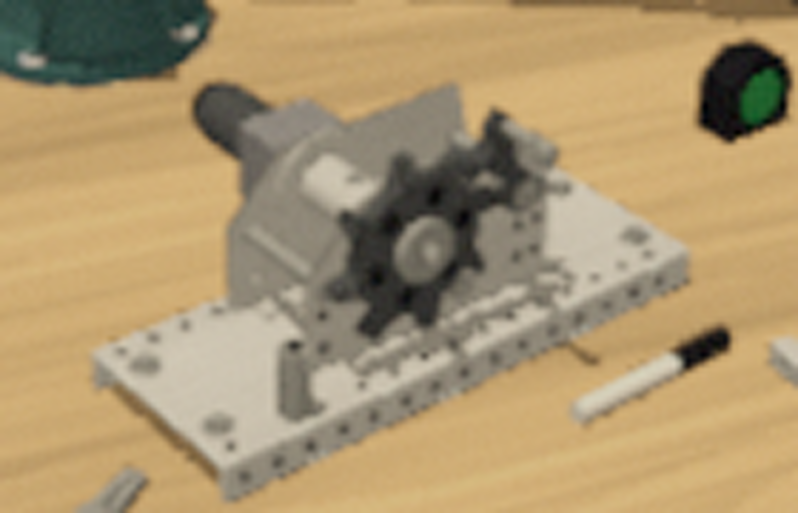

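```bash
cat > fit.py <<'E'
from h import *
from scipy.optimize import least_squares
s=load('top0'); c=load('scene0')
zt=lambda p:np.array(p)/4.6+[230,150]
zs=lambda p:np.array(p)/5.7+[260,170]
W=np.array([[85,230,30],[85,-170,30],[-65,-170,30],[-65,230,30],[107,68,175]])/1e3
Pt=[zt(p) for p in [(88,234),(640,93),(698,298),(135,443),(288,108)]]
Ws=np.array([[85,230,30],[85,-170,30],[-65,-170,30],[107,68,175]])/1e3
Ps=[zs(p) for p in [(688,258),(228,470),(95,355),(542,160)]]
def w2w(q,P): 
    r=R.from_euler('z',q[2]).as_matrix(); return P@r.T+[q[0],q[1],0]
def res(q,which='ts'):
    o=[]
    if 't' in which:o.append((proj(s,w2w(q,W))-Pt).ravel())
    if 's' in which:o.append((proj(c,w2w(q,Ws))-Ps).ravel())
    return np.concatenate(o)
if __name__=='__main__':
  for w in ['t','s','ts']:
    r=least_squares(res,[.5,0,.2],args=(w,),loss='soft_l1'); print(w,r.x,np.degrees(r.x[2])); print(np.round(res(r.x,'ts').reshape(-1,2),1).tolist())
  np.save('q.npy',r.x)
E
python3 fit.py
```

```text
t [0.51412408 0.03057371 0.26256346] 15.04377835084239
[[-1.0, -0.2], [1.1, -0.6], [0.9, 0.3], [-0.3, 0.5], [-0.5, -0.1], [-0.9, -1.7], [-2.3, -0.6], [-2.2, -0.7], [0.4, -1.1]]
s [0.52098074 0.03337499 0.26470307] 15.166368756401328
[[-1.8, -2.2], [0.2, -2.8], [0.0, -2.0], [-1.0, -1.5], [-1.5, -2.5], [0.5, -1.1], [-0.8, 0.4], [-0.9, 0.2], [2.0, -0.4]]
ts [0.5154446  0.03157273 0.26512788] 15.190708427431913
[[-1.3, -0.4], [0.7, -1.1], [0.6, -0.2], [-0.5, 0.3], [-0.9, -0.5], [-0.6, -1.7], [-1.8, -0.4], [-1.8, -0.5], [0.8, -1.0]]
```

Emit:
{"op": "arm_command", "data": {
  "plan": [0,0,-5,0,0,0,1,0,0,-5,0,0,0,1,0,0,-4,0,0,9,1,0,0,0,0,0,9,1,0,0,0,0,0,9,1,0,0,0,0,0,9,1,0,0,0,0,0,9,1,0,0,0,0,0,9,1]
}}

```text
time: 1.15
tool_pos: [0.1931, 0.5149, 0.3148]
ee_rot: [-3.141, 0.001, 1.835]
wrist_force: [-0.2, 0.5, -0.0]
width: 0.0171
```

```bash
cat >> h.py <<'E'
def go(t,q=None):
    "t winch mm (TCP); prints shift in tool cm"
    q=np.load('q.npy') if q is None else q
    o=robot.get_obs(); r=R.from_euler('z',q[2]).as_matrix()
    T=r@(np.array(t)/1e3)+[q[0],q[1],0]
    Rt=R.from_euler('xyz',o['ee_rot'])
    d=Rt.inv().apply(T-o['tool_pos'])*100
    yt=q[2]+np.pi/2
    e=(Rt.inv()*R.from_euler('xyz',[np.pi,0,yt])).as_rotvec(degrees=True)
    cur=r.T@(o['tool_pos']-[q[0],q[1],0])*1e3
    print('t',round(o['time'],2),'cur winch',cur.round(1),'shift cm',d.round(2),'turn',e.round(2),'F',(r.T@o['wrist_force']).round(2),'w',round(o['width'],4))
E
python3 -c "
from h import *
go([90,60,300])"
```

```text
t 1.15 cur winch [-184.5  550.9  314.8] shift cm [-49.07  27.48   1.5 ] turn [-0.03  0.04 -0.04] F [-0.1   0.56 -0.04] w 0.0171
```

Emit:
{"op": "arm_command", "data": {
  "plan": [-4,2.3,0,0,0,0,1,-4,2.3,0,0,0,0,1,-4,2.3,0,0,0,0,1,-4,2.3,0,0,0,0,1,-4,2.3,0,0,0,0,1,-4,2.3,0,0,0,0,1,-4,2.3,0,0,0,0,1,-4,2.3,0,0,0,0,1]
}}

```text
time: 2.15
tool_pos: [0.4565, 0.2543, 0.3149]
ee_rot: [-3.141, -0.0, 1.84]
wrist_force: [0.6, 0.4, -0.0]
width: 0.0004
```

Emit:
{"op": "arm_command", "data": {
  "plan": [-4,2.3,0,0,0,0,1,-4,2.3,0,0,0,0,1,-4,2.3,0,0,0,0,1,-4,2.2,0,0,0,0,1,0,0,0,0,0,0,1,0,0,0,0,0,0,1]
}}

```text
time: 2.9
tool_pos: [0.5856, 0.1259, 0.3149]
ee_rot: [-3.141, -0.001, 1.84]
wrist_force: [0.7, 0.4, 1.1]
width: 0.0004
```

```bash
cat >> h.py <<'E'
def wsnap(f):
    o=robot.get_obs(); s=snap('wrist',f)
    T=np.eye(4);T[:3,:3]=R.from_euler('xyz',o['ee_rot']).as_matrix();T[:3,3]=o['tool_pos']
    s['camera_from_world']=np.linalg.inv(T@np.array(s['tool_from_camera']))
    d={k:v for k,v in s.items() if k!='pixels'};np.save('pics/'+f[:-4]+'.npy',d,allow_pickle=True);return s
E
python3 -c "
from h import *
go([90,60,300]); wsnap('w1.png')"
```

```text
t 2.9 cur winch [ 92.4  72.6 314.9] shift cm [-1.26 -0.25  1.49] turn [-0.05 -0.04  0.26] F [0.78 0.21 1.12] w 0.0004
```

View pics/w1.png

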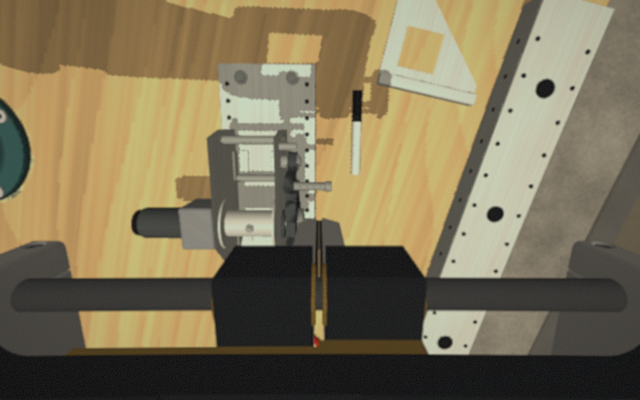

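Run:
```python
import cv2
t=cv2.imread('pics/w1.png');cv2.imwrite('pics/w1z.png',cv2.resize(t[55:255,200:360],None,fx=3,fy=3,interpolation=cv2.INTER_CUBIC))
from h import *
s=load('w1'); q=np.load('q.npy'); from fit import w2w
W=np.array([[85,230,30],[-65,230,30],[107,68,175],[37,132,140],[62,68,175]])/1e3
print((proj(s,w2w(q,W))).round(1), ((proj(s,w2w(q,W))-[200,55])*3).round())
```

```text
[[313.8  64.2]
 [215.7  63.5]
 [330.4 186.5]
 [274.1 130.7]
 [292.5 186.4]] [[341.  27.]
 [ 47.  26.]
 [391. 395.]
 [222. 227.]
 [277. 394.]]
```

View pics/w1z.png

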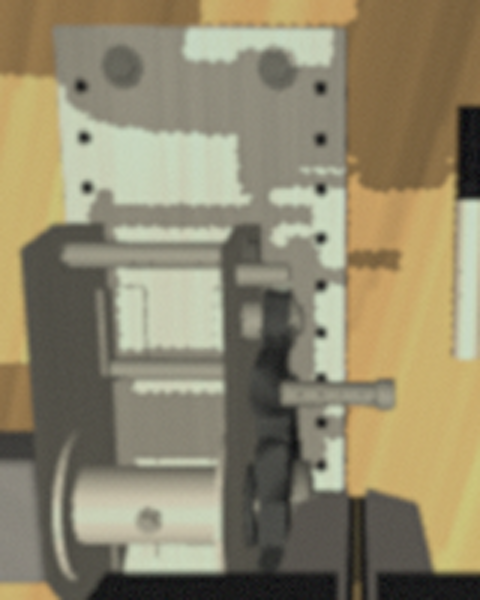

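```bash
python3 -c "
from h import *
q=np.load('q.npy'); q[:2]+=0.002*np.array([np.cos(q[2]),np.sin(q[2])]); np.save('q.npy',q)
go([92,40,166])"
```

```text
t 2.95 cur winch [ 90.4  73.1 315.4] shift cm [-3.32  0.15 14.94] turn [-0.   -0.03  0.31] F [ 0.21 -0.58  0.21] w 0.0005
```

Emit:
{"op": "arm_command", "data": {
  "plan": [-1.6,0.2,0,0,0,0,1,-1.7,0,1,0,0,0,1,0,0,4,0,0,0,1,0,0,4,0,0,0,1,0,0,3,0,0,0,1,0,0,2,0,0,0,1,0,0,1,0,0,0,1,0,0,0,0,0,0,1]
}}

```text
time: 3.95
tool_pos: [0.5963, 0.0938, 0.1645]
ee_rot: [-3.14, -0.0, 1.84]
wrist_force: [-1.3, 0.4, 0.7]
width: 0.0006
```

```bash
python3 -c "
from h import *
go([92,40,166]);go([92,92,166]); wsnap('w2.png')"
```

```text
t 3.95 cur winch [ 92.4  38.9 164.5] shift cm [ 0.11 -0.04 -0.15] turn [-0.08 -0.02  0.23] F [-1.14  0.68  0.72] w 0.0006
t 3.95 cur winch [ 92.4  38.9 164.5] shift cm [ 5.31 -0.01 -0.15] turn [-0.08 -0.02  0.23] F [-1.14  0.68  0.72] w 0.0006
```

View pics/w2.png

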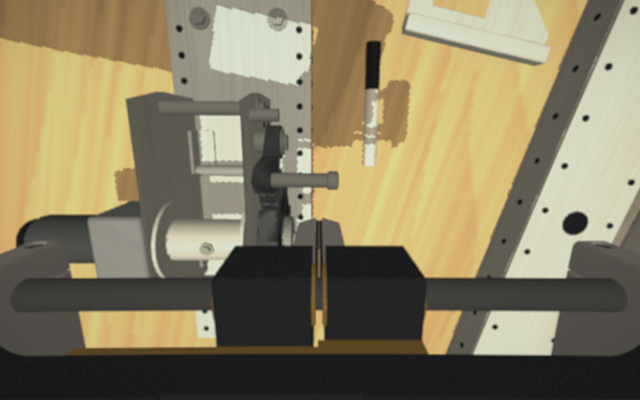

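Emit:
{"op": "arm_command", "data": {
  "plan": [0.8,-0.4,0,0,0,0,1,0.5,0,0,0,0,0,1,0.5,0,0,0,0,0,1,0.5,0,0,0,0,0,1,0.5,0,0,0,0,0,1,0.5,0,0,0,0,0,1,0.5,0,0,0,0,0,1,0.4,0,0,0,0,0,1]
}}

```text
time: 5.0
tool_pos: [0.5816, 0.134, 0.1653]
ee_rot: [-3.142, -0.0, 1.84]
wrist_force: [-0.0, -0.5, -0.5]
width: 0.0006
```

Emit:
{"op": "arm_command", "data": {
  "plan": [0.3,0,0,0,0,0,1,0.3,0,0,0,0,0,1,0.3,0,0,0,0,0,1,0.3,0,0,0,0,0,1,0.2,0,0,0,0,0,1,0,0,0,0,0,0,1,0,0,0,0,0,0,1]
}}

```text
time: 5.88
tool_pos: [0.578, 0.1471, 0.1653]
ee_rot: [3.142, 0.0, 1.84]
wrist_force: [0.5, 0.5, -0.9]
width: 0.0006
```

```bash
python3 -c "
from h import *
go([92,92,166]); wsnap('w3.png')"
```

```text
t 5.88 cur winch [ 88.6  95.1 165.3] shift cm [-0.31  0.33 -0.07] turn [0.   0.   0.25] F [ 0.56  0.32 -0.88] w 0.0006
```

View pics/w3.png

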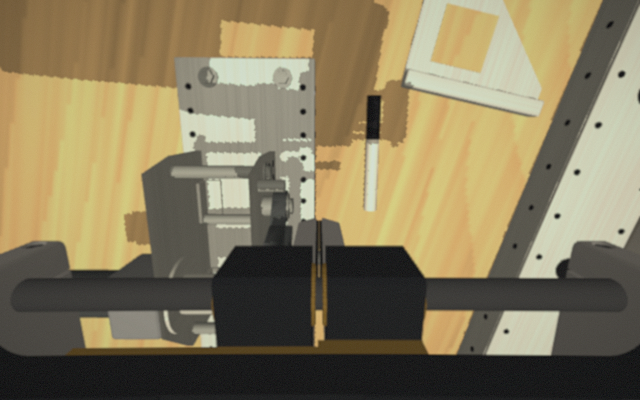

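Run:
```python
from h import *
for n,(a,b,c,d) in {'scene':(120,260,260,420),'top':(150,270,230,400)}.items():
    s=snap(n,n+'3.png'); t=cv2.imread(f'pics/{n}3.png'); cv2.imwrite(f'pics/{n}3z.png',cv2.resize(t[a:b,c:d],None,fx=4,fy=4,interpolation=cv2.INTER_CUBIC))
```

```text
(no output)
```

View pics/scene3z.png

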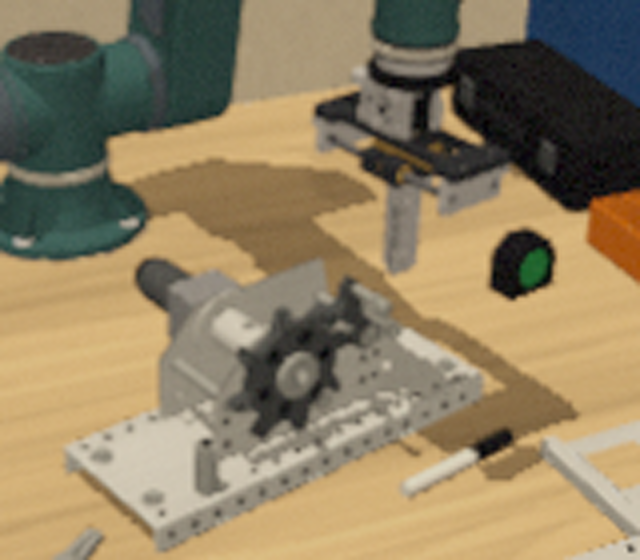

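View pics/top3z.png

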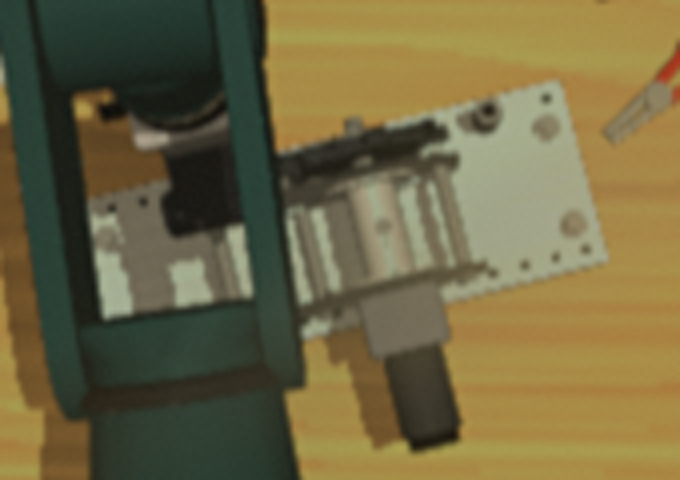

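Run:
```python
from h import *
from fit import w2w
s=load('scene3');o=robot.get_obs();q=np.load('q.npy')
tip=o['tool_pos']-[0,0,.008]
print(o['tool_pos'],proj(s,tip),(proj(s,tip)-[260,120])*4)
P=np.array([[107,68,175],[107,127,167],[107,99,178],[56,90,115],[69,0,110]])/1e3
print((proj(s,w2w(q,P))-[260,120])*4)
t=load('top3'); print((proj(t,tip)-[230,150])*4)
s=cams.snapshot('scene'); print(s['camera_from_world'])
```

```text
[0.57801935 0.14708497 0.16528457] [[358.12351236 197.13624335]] [[392.49404944 308.54497339]]
[[385.2572519  309.15362406]
 [432.69180443 296.69013946]
 [411.00966161 295.57304371]
 [362.08094301 335.01524432]
 [296.73924493 377.59905125]]
[[217.88068289 127.53106327]]
[[ 0.39685649  0.91777898  0.01366292 -0.2460908 ]
 [-0.48166321  0.19555853  0.8542584   0.13256158]
 [ 0.7813485  -0.34559891  0.51966904 -1.88578143]
 [ 0.          0.          0.          1.        ]]
```

Run:
```python
from h import *
from fit import w2w
s=load('w3');q=np.load('q.npy');o=robot.get_obs()
Rt=R.from_euler('xyz',o['ee_rot'])
for p in [(8,12.5,8),(-8,12.5,8),(8,-12.5,8),(8,12.5,-40),(8,12.5,-80),(8,0,-50)]:
    print(p,proj(s,o['tool_pos']+Rt.apply(np.array(p)/1e3)))
P=np.array([[107,68,175],[107,127,167],[107,99,178],[69,90,115],[69,0,110],[37,132,140],[85,230,30]])/1e3
print(proj(s,w2w(q,P)))
```

```text
(8, 12.5, 8) [[334.5330167  204.58719021]]
(-8, 12.5, 8) [[334.29126713 224.91690074]]
(8, -12.5, 8) [[301.16304092 204.60860058]]
(8, 12.5, -40) [[338.78749516 225.30239736]]
(8, 12.5, -80) [[344.52773987 253.23664077]]
(8, 0, -50) [[317.67832112 231.08262037]]
[[343.26328368 258.29662165]
 [344.21706557 175.19966216]
 [344.62053418 218.21690303]
 [295.99011503 206.57677149]
 [297.54817191 294.01266552]
 [252.04783877 163.00303413]
 [315.02023513  58.58541317]]
```

Run:
```python
import cv2
t=cv2.imread('pics/w3.png');cv2.imwrite('pics/w3z.png',cv2.resize(t[140:300,200:380],None,fx=4,fy=3.7,interpolation=cv2.INTER_CUBIC))
```

```text
(no output)
```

View pics/w3z.png

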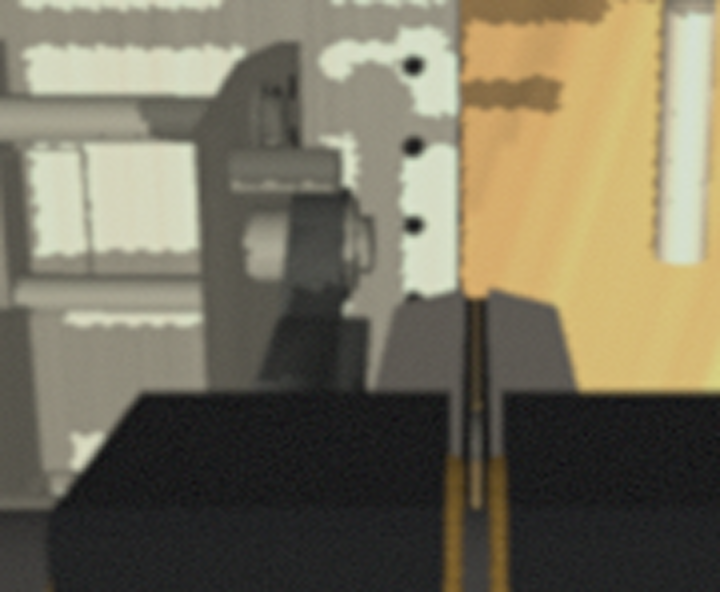

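Run:
```python
from h import *
from fit import w2w
q=np.load('q.npy')
P=np.array([[107,68,175],[62,68,175],[40,132,140],[34,132,140],[-44,132,140],[85,230,30],[-65,230,30],[69,90,115]])/1e3
for f in ['w1','w2','w3']:
    s=load(f);print(f,proj(s,w2w(q,P)).round(0).tolist()); print(np.linalg.inv(s['camera_from_world'])[:3,3])
t=cv2.imread('pics/w2.png');cv2.imwrite('pics/w2z.png',cv2.resize(t[80:280,110:350],None,fx=3.3,fy=3,interpolation=cv2.INTER_CUBIC))
```

```text
w1 [[332.0, 187.0], [294.0, 186.0], [278.0, 131.0], [273.0, 131.0], [211.0, 130.0], [315.0, 64.0], [217.0, 64.0], [303.0, 162.0]]
[0.56883686 0.189      0.5242328 ]
w2 [[340.0, 181.0], [273.0, 181.0], [247.0, 87.0], [239.0, 87.0], [132.0, 86.0], [312.0, -2.0], [163.0, -3.0], [291.0, 143.0]]
[0.5796197  0.15705517 0.37372998]
w3 [[343.0, 258.0], [281.0, 258.0], [256.0, 163.0], [248.0, 163.0], [148.0, 162.0], [315.0, 59.0], [173.0, 58.0], [296.0, 207.0]]
[0.56095519 0.21035096 0.3745504 ]
```

View pics/w2z.png

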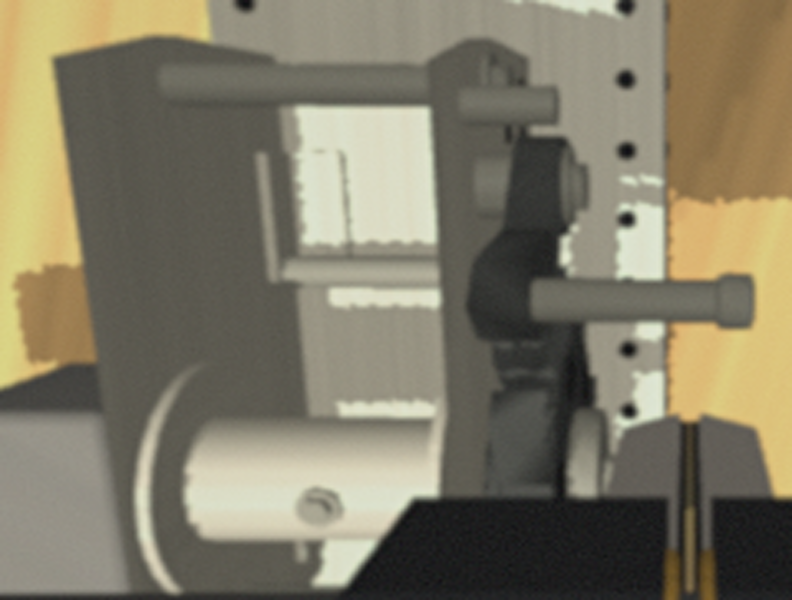

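Emit:
{"op": "arm_command", "data": {
  "plan": [0,0.1,-1,0,0,0,1,-2.7,0,0,0,0,0,1,-2.7,0,0,0,0,0,1,0,0,2,0,0,0,1,0,0,1,0,0,0,1,0,0,0,0,0,0,1]
}}

```text
time: 6.82
tool_pos: [0.5927, 0.0956, 0.1445]
ee_rot: [-3.14, -0.001, 1.841]
wrist_force: [-0.3, 0.1, -0.5]
width: 0.0005
```

Run:
```python
from h import *
go([90,40,122]); s=snap('scene','sc4.png'); t=cv2.imread('pics/sc4.png'); cv2.imwrite('pics/sc4z.png',cv2.resize(t[140:260,270:390],None,fx=5,fy=5,interpolation=cv2.INTER_CUBIC))
wsnap('w4.png')
o=robot.get_obs()
for z in (.008,-.03,-.04,-.05): print(z,(proj(s,o['tool_pos']-[0,0,z])-[270,140])*5)
```

```text
t 6.83 cur winch [ 89.4  41.5 144.5] shift cm [-0.15  0.07  2.25] turn [-0.1  -0.03  0.27] F [-0.23  0.2  -0.5 ] w 0.0005
0.008 [[385.41380746 332.89199022]]
-0.03 [[387.75216174 287.20676346]]
-0.04 [[388.37753348 274.96408894]]
-0.05 [[389.00714197 262.62794358]]
```

View pics/sc4z.png

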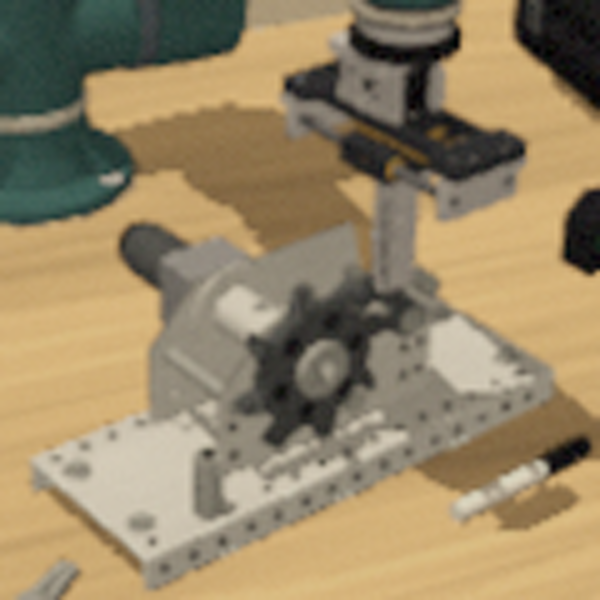

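Emit:
{"op": "arm_command", "data": {
  "plan": [-0.2,0,0.9,0,0,0,1,0,0,0.9,0,0,0,1,0,0,0,0,0,0,1]
}}

```text
time: 7.3
tool_pos: [0.593, 0.0934, 0.1258]
ee_rot: [-3.139, -0.001, 1.84]
wrist_force: [-1.1, 0.1, -0.1]
width: 0.0004
```

Run:
```python
from h import *
go([90,40,128]); s=snap('scene','sc5.png'); t=cv2.imread('pics/sc5.png'); cv2.imwrite('pics/sc5z.png',cv2.resize(t[140:260,270:390],None,fx=5,fy=5,interpolation=cv2.INTER_CUBIC))
wsnap('w5.png')
```

```text
t 7.3 cur winch [ 89.   39.4 125.8] shift cm [ 0.06  0.1  -0.22] turn [-0.15 -0.04  0.26] F [-1.    0.38 -0.14] w 0.0004
```

View pics/sc5z.png

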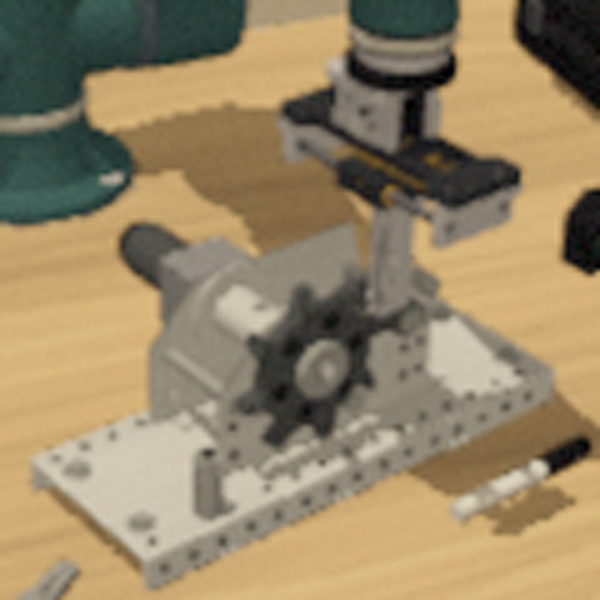

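View pics/w5.png

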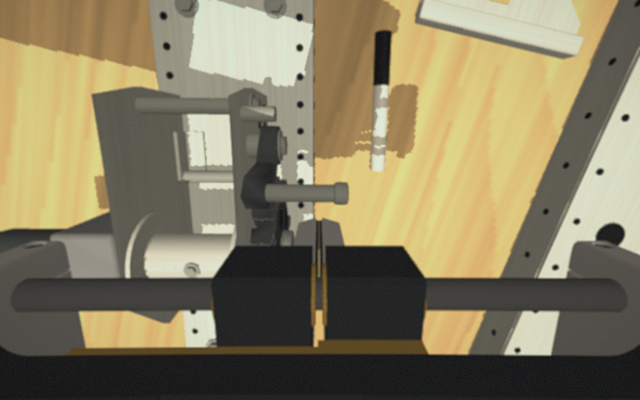

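Emit:
{"op": "arm_command", "data": {
  "plan": [0.8,0,0,0,0,0,1,0.5,0,0,0,0,0,1,0.5,0,0,0,0,0,1,0.5,0,0,0,0,0,1,0.5,0,0,0,0,0,1]
}}

```text
time: 8.02
tool_pos: [0.5864, 0.1208, 0.1274]
ee_rot: [3.141, 0.0, 1.84]
wrist_force: [0.7, -0.0, -0.7]
width: 0.0006
```

Run:
```python
from h import *
go([90,93,128]); wsnap('w6.png')
```

```text
t 8.03 cur winch [ 89.8  67.5 127.4] shift cm [ 2.55  0.03 -0.06] turn [0.02 0.   0.25] F [ 0.63 -0.19 -0.67] w 0.0006
```

View pics/w6.png

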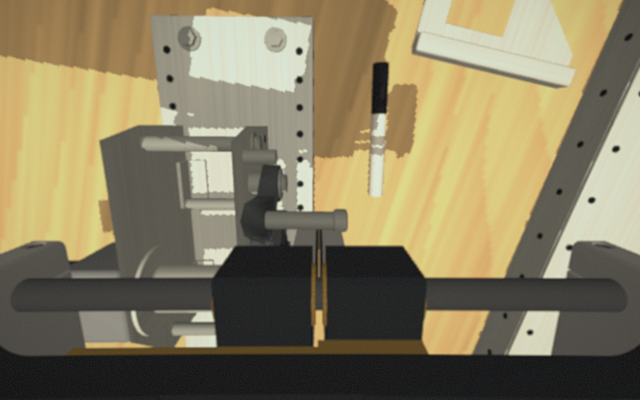

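```bash
cat >> h.py <<'E'
def winch(p):
    q=np.load('q.npy'); r=R.from_euler('z',q[2]).as_matrix(); return (r.T@(np.array(p)-[q[0],q[1],0])*1e3).round(1)
E
python3 - <<'E'
from h import *
s=load('w6'); print(winch(onz(s,(342,220),.176)))
s=load('w5'); print(winch(onz(s,(343,193),.175)))
E
```

```text
[103.4  81.6 176. ]
[103.3  68.9 175. ]
```

Emit:
{"op": "arm_command", "data": {
  "plan": [0.4,0,0,0,0,0,1,0.4,0,0,0,0,0,1,0.4,0,0,0,0,0,1,0.4,0,0,0,0,0,1,0.4,0,0,0,0,0,1,0.4,0,0,0,0,0,1,0.2,0,0,0,0,0,1,0,0,0,0,0,0,1]
}}

```text
time: 9.07
tool_pos: [0.5794, 0.1457, 0.1273]
ee_rot: [3.142, -0.0, 1.841]
wrist_force: [0.3, -0.6, -0.4]
width: 0.0006
```

Run:
```python
from h import *
go([90,93,128]); wsnap('w7.png')
```

```text
t 9.07 cur winch [ 89.6  93.4 127.3] shift cm [-0.04  0.04 -0.07] turn [ 0.   -0.01  0.26] F [ 0.16 -0.72 -0.44] w 0.0006
```

View pics/w7.png

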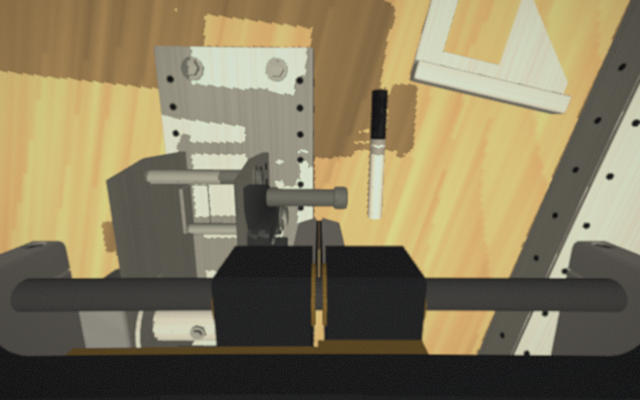

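Emit:
{"op": "arm_command", "data": {
  "plan": [0,0,-4,0,0,0,1,0,0,-4,0,0,0,1,-4,0,0,0,0,0,1,-5,-1,0,0,0,0,1,-4,-1,0,0,0,0,1,0,0,0,0,0,0,1,0,0,0,0,0,0,1]
}}

```text
time: 10.0
tool_pos: [0.5948, 0.0152, 0.2073]
ee_rot: [3.141, -0.001, 1.84]
wrist_force: [0.4, 0.0, 0.3]
width: 0.0003
```

Run:
```python
from h import *
s=load('w7'); print(winch(onz(s,(342,197),.167)))
go([58,-40,200]); wsnap('w8.png'); snap('scene','sc8.png'); t=cv2.imread('pics/sc8.png'); cv2.imwrite('pics/sc8z.png',cv2.resize(t[160:260,280:380],None,fx=6,fy=6,interpolation=cv2.INTER_CUBIC))
t=cv2.imread('pics/w8.png'); cv2.imwrite('pics/w8z.png',cv2.resize(t[50:260,200:370],None,fx=2.8,fy=2.8,interpolation=cv2.INTER_CUBIC))
```

```text
[103.7 118.6 167. ]
t 10.0 cur winch [ 70.3 -36.5 207.3] shift cm [-0.34 -1.23  0.73] turn [ 0.01 -0.04  0.24] F [ 0.4  -0.06  0.3 ] w 0.0003
```

View pics/w8z.png

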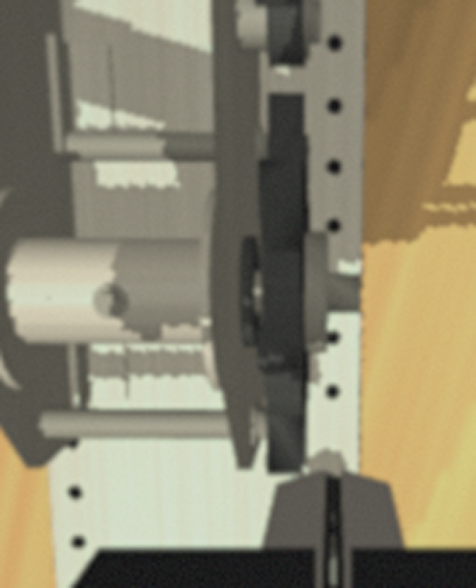

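View pics/sc8z.png

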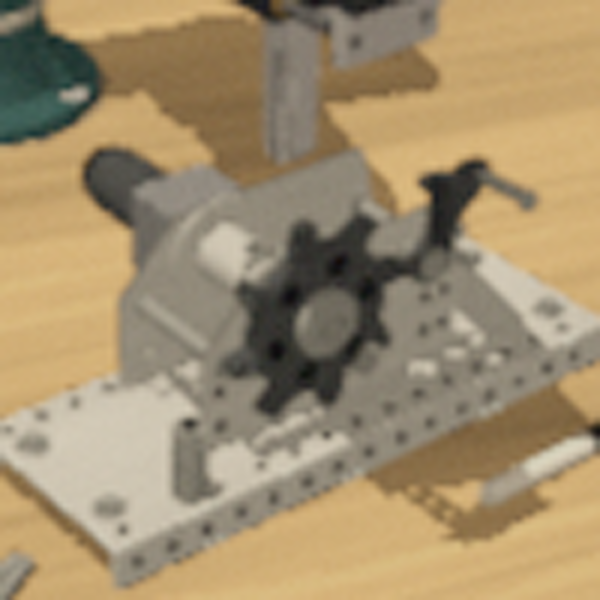

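```bash
cat > wheel.py <<'E'
from h import *
from fit import w2w
def poly(j):
    pts=[]
    for k in range(8):
        a=k*np.pi/4+j
        for r,b in [(50,a-np.radians(22)),(50,a-np.radians(20)),(68,a-9/68),(68,a),(50,a)]: pts.append((r,b))
    pts=np.array(pts); return np.c_[np.full(len(pts),62.),pts[:,0]*np.sin(pts[:,1]),110+pts[:,0]*np.cos(pts[:,1])]/1e3
def angle(f,lim=(-.4,1.2),x=62,mask=None):
    s=load(f); g=cv2.cvtColor(cv2.imread(f'pics/{f}.png'),cv2.COLOR_BGR2GRAY).astype(float); q=np.load('q.npy')
    S=6; G=cv2.resize(g,None,fx=S,fy=S,interpolation=cv2.INTER_CUBIC)
    th=np.linspace(0,2*np.pi,90)
    ring=lambda r:np.c_[np.full(90,62.),r*np.sin(th),110+r*np.cos(th)]/1e3
    best=[]
    for dx in range(-3,4):
     for dy in range(-3,4):
      P=lambda p:((proj(s,w2w(q,p))+[dx,dy]*np.array(.7)+.5)*S).astype(np.int32)
      R1=np.zeros(G.shape,np.uint8); cv2.fillPoly(R1,[P(ring(71))],1); cv2.fillPoly(R1,[P(ring(50))],0)
      for j in np.arange(-.39,.39,.02):
        m=np.zeros(G.shape,np.uint8); cv2.fillPoly(m,[P(poly(j))],1)
        a=G[(R1>0)&(m>0)].mean(); b=G[(R1>0)&(m==0)].mean(); best.append((b-a,j,dx*.7,dy*.7))
    best.sort(reverse=True); return best
def draw(f,j,d,out,box,S=6):
    s=load(f);t=cv2.imread(f'pics/{f}.png');q=np.load('q.npy');a,b,c,e=box
    z=cv2.resize(t[a:b,c:e],None,fx=S,fy=S,interpolation=cv2.INTER_CUBIC)
    p=((proj(s,w2w(q,poly(j)))+d-[c,a]+.5)*S).astype(np.int32); cv2.polylines(z,[p],True,(0,255,255),1); cv2.imwrite(out,z)
E
python3 - <<'E'
from wheel import *
b=angle('sc8'); print(np.round(b[:8],2)); draw('sc8',b[0][1],np.array(b[0][2:]),'pics/ov8.png',(190,240,310,360),12)
E
```

```text
[[53.54 -0.11 -0.7  -1.4 ]
 [53.54 -0.09 -0.7  -1.4 ]
 [52.4  -0.13 -0.7  -1.4 ]
 [51.92 -0.07 -0.7  -1.4 ]
 [51.71 -0.11 -0.7  -0.7 ]
 [51.6  -0.09 -0.7  -0.7 ]
 [50.88 -0.09  0.   -1.4 ]
 [50.81 -0.13 -0.7  -0.7 ]]
```

View pics/ov8.png

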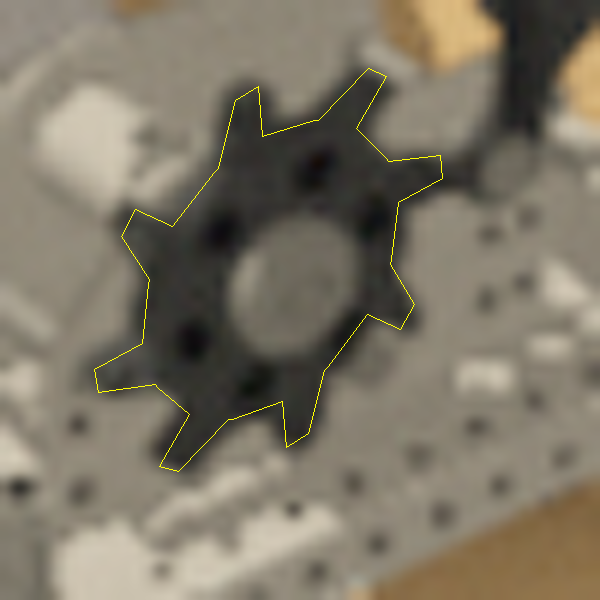

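Run:
```python
from h import *
s=load('sc8'); o=robot.get_obs(); Rt=R.from_euler('xyz',o['ee_rot'])
for z in (8,-25,-30,-35,-40):
  pts=[o['tool_pos']+Rt.apply(np.array([x,y,z])/1e3) for x in(-8,8) for y in (-12.5,12.5)]
  print(z,((proj(s,np.array(pts))+[-.7,-1.4]-[280,160])*6).round().tolist())
```

```text
8 [[254.0, 204.0], [281.0, 222.0], [275.0, 196.0], [303.0, 213.0]]
-25 [[254.0, 154.0], [282.0, 171.0], [276.0, 146.0], [304.0, 163.0]]
-30 [[254.0, 146.0], [283.0, 163.0], [276.0, 138.0], [305.0, 155.0]]
-35 [[255.0, 138.0], [283.0, 156.0], [277.0, 130.0], [305.0, 147.0]]
-40 [[255.0, 131.0], [283.0, 148.0], [277.0, 122.0], [305.0, 139.0]]
```

Emit:
{"op": "arm_command", "data": {
  "plan": [0,-1,2,0,0,0,1,0,0,2.5,0,0,0,1,0,0,1.6,0,0,0,1,0,0,1,0,0,0,1,0,0,0,0,0,0,1]
}}

```text
time: 10.72
tool_pos: [0.5849, 0.0126, 0.1356]
ee_rot: [-3.14, -0.001, 1.841]
wrist_force: [-1.0, 0.7, 0.4]
width: 0.0004
```

Run:
```python
from h import *
go([60,-27,136]); wsnap('w9.png'); snap('scene','sc9.png'); t=cv2.imread('pics/sc9.png'); cv2.imwrite('pics/sc9z.png',cv2.resize(t[160:260,280:380],None,fx=6,fy=6,interpolation=cv2.INTER_CUBIC))
```

```text
t 10.72 cur winch [ 60.  -36.5 135.6] shift cm [ 0.95  0.   -0.04] turn [-0.07 -0.03  0.28] F [-0.75  0.94  0.4 ] w 0.0004
```

View pics/sc9z.png

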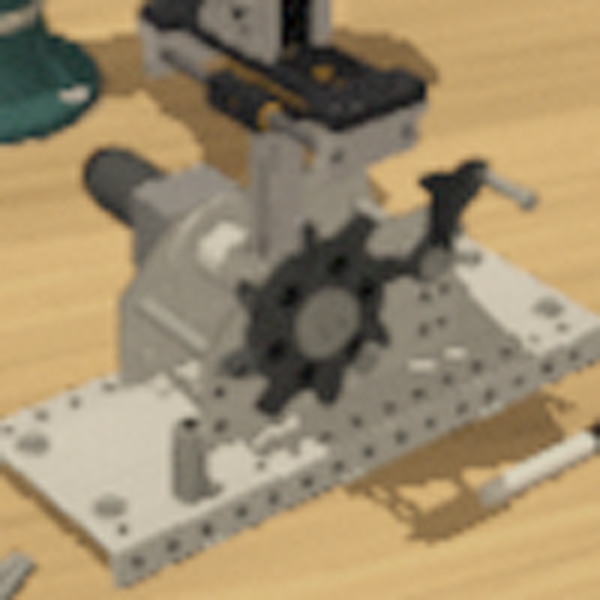

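View pics/w9.png

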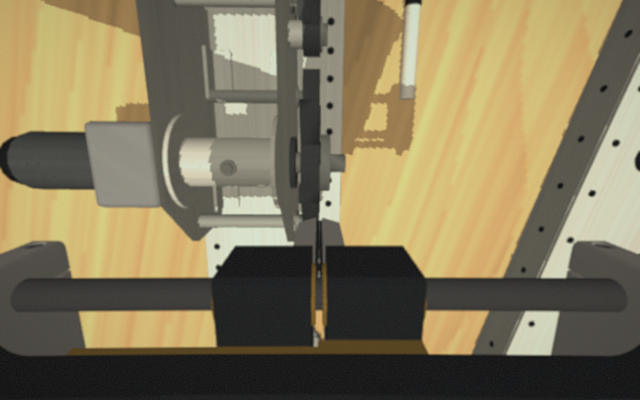

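Emit:
{"op": "arm_command", "data": {
  "plan": [0.7,0,0,0,0,0,1,0.5,0,0,0,0,0,1,0.5,0,0,0,0,0,1,0.5,0,0,0,0,0,1,0.5,0,0,0,0,0,1,0.5,0,0,0,0,0,1,0.3,0,0,0,0,0,1,0,0,0,0,0,0,1]
}}

```text
time: 11.82
tool_pos: [0.5769, 0.0454, 0.1389]
ee_rot: [3.138, 0.003, 1.84]
wrist_force: [-0.8, -3.4, 6.1]
width: 0.0004
```

Run:
```python
from wheel import *
go([60,22,136]); snap('scene','sc10.png')
b=angle('sc10'); print(np.round(b[:4],2)); draw('sc10',b[0][1],np.array(b[0][2:]),'pics/ov10.png',(180,240,310,370),10)
```

```text
t 11.82 cur winch [ 60.9  -2.7 138.9] shift cm [ 2.47 -0.08  0.28] turn [0.21 0.15 0.24] F [-1.65 -3.09  6.09] w 0.0004
[[50.5   0.29 -0.7  -1.4 ]
 [50.06  0.31 -0.7  -1.4 ]
 [49.67  0.33 -0.7  -1.4 ]
 [48.86  0.27 -0.7  -1.4 ]]
```

View pics/ov10.png

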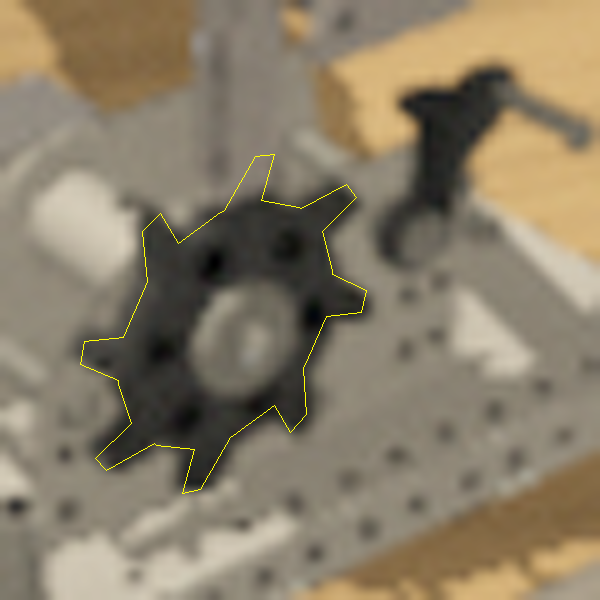

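Emit:
{"op": "arm_command", "data": {
  "plan": [0.4,0,0,0,0,0,1,0.4,0,0,0,0,0,1,0.4,0,0.1,0,0,0,1,0.4,0,0.1,0,0,0,1,0,0,0,0,0,0,1]
}}

```text
time: 12.5
tool_pos: [0.572, 0.0624, 0.1348]
ee_rot: [3.14, -0.001, 1.841]
wrist_force: [1.0, -0.4, 5.2]
width: 0.0001
```

Run:
```python
from wheel import *
go([60,22,136]); snap('scene','sc11.png')
b=angle('sc11'); print(np.round(b[:4],2)); draw('sc11',b[0][1],np.array(b[0][2:]),'pics/ov11.png',(180,240,310,370),10)
```

```text
t 12.5 cur winch [ 60.6  14.9 134.8] shift cm [ 0.71 -0.06 -0.12] turn [ 0.1  -0.05  0.3 ] F [ 0.89 -0.66  5.23] w 0.0001
[[54.71 -0.19 -0.7  -1.4 ]
 [54.52 -0.17 -0.7  -1.4 ]
 [53.73 -0.17  0.   -1.4 ]
 [53.65 -0.17 -0.7  -0.7 ]]
```

View pics/ov11.png

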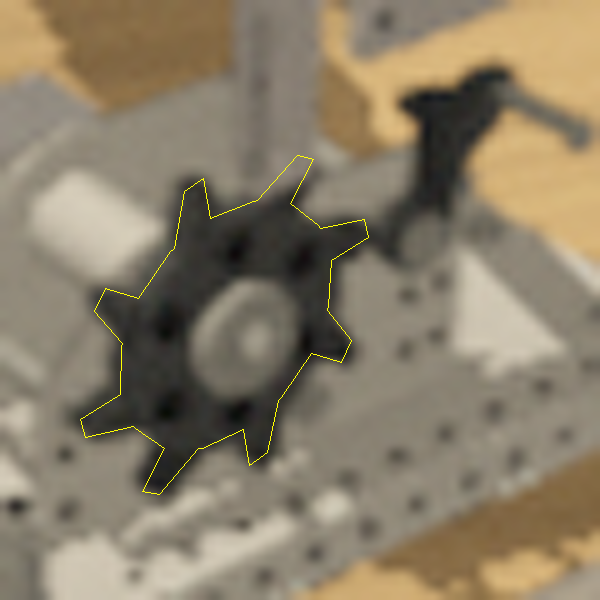

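Emit:
{"op": "arm_command", "data": {
  "plan": [0.3,0,0,0,0,0,1,0.2,0,0,0,0,0,1,0,0,0,0,0,0,1]
}}

```text
time: 12.92
tool_pos: [0.5701, 0.0663, 0.1338]
ee_rot: [-3.141, -0.0, 1.84]
wrist_force: [2.6, -1.7, 2.0]
width: 0.0003
```

Run:
```python
from wheel import *
go([60,22,136]); snap('scene','sc12.png')
b=angle('sc12'); print(np.round(b[:4],2))
```

```text
t 12.93 cur winch [ 59.8  19.1 133.8] shift cm [ 0.29  0.02 -0.22] turn [-0.04 -0.01  0.26] F [ 2.02 -2.33  1.96] w 0.0003
[[57.16 -0.11 -0.7  -1.4 ]
 [56.25 -0.11 -0.7  -0.7 ]
 [56.18 -0.13 -0.7  -1.4 ]
 [55.84 -0.09 -0.7  -1.4 ]]
```

Emit:
{"op": "arm_command", "data": {
  "plan": [-0.5,0,0,0,0,0,1,0,0,-3,0,0,0,1,0,0,-3,0,0,0,1,3,1,0,0,0,0,1,4,2,0,0,0,0,1,4,0,0,0,0,0,1,3.5,0,0,0,0,0,1,0,0,0,0,0,0,1]
}}

```text
time: 13.98
tool_pos: [0.5599, 0.2114, 0.1929]
ee_rot: [-3.138, -0.002, 1.845]
wrist_force: [-0.2, -0.4, -0.1]
width: 0.0006
```

Run:
```python
from wheel import *
go([90,160,125]); snap('scene','sc13.png'); s=wsnap('w13.png')
b=angle('sc13'); print(np.round(b[:4],2)); draw('sc13',b[0][1],np.array(b[0][2:]),'pics/ov13.png',(170,250,300,390),8)
print(proj(s,[[0,0,0]])[0][:0])
```

```text
t 13.97 cur winch [ 88.  161.9 192.9] shift cm [-0.2   0.22  6.79] turn [-0.22 -0.09  0.49] F [-0.34 -0.33 -0.13] w 0.0006
[[60.31 -0.11 -0.7  -1.4 ]
 [60.05 -0.13 -0.7  -1.4 ]
 [58.85 -0.09 -0.7  -1.4 ]
 [58.18 -0.15 -0.7  -1.4 ]]
[]
```

View pics/ov13.png

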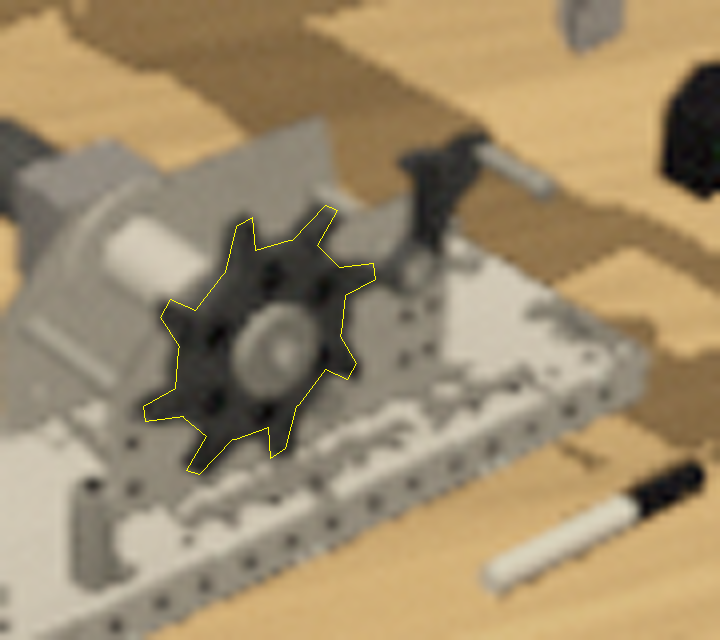

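Emit:
{"op": "arm_command", "data": {
  "plan": [0,0.2,3,0,0,0,1,0,0,3,0,0,0,1,0,0,1,0,0,0,1,-0.8,0,0,0,0,0,1,-0.6,0,0,0,0,0,1,-0.4,0,0,0,0,0,1,-0.4,0,0,0,0,0,1]
}}

```text
time: 14.95
tool_pos: [0.5703, 0.1889, 0.1257]
ee_rot: [3.139, -0.001, 1.841]
wrist_force: [-0.9, 1.3, 0.9]
width: 0.0003
```

Run:
```python
from h import *
go([90,108,122]); snap('scene','sc14.png');  t=cv2.imread('pics/sc14.png'); cv2.imwrite('pics/sc14z.png',cv2.resize(t[160:260,290:400],None,fx=6,fy=6,interpolation=cv2.INTER_CUBIC))
```

```text
t 14.95 cur winch [ 92.2 137.4 125.7] shift cm [-2.94 -0.23  0.36] turn [ 0.14 -0.06  0.26] F [-0.54  1.46  0.86] w 0.0003
```

View pics/sc14z.png

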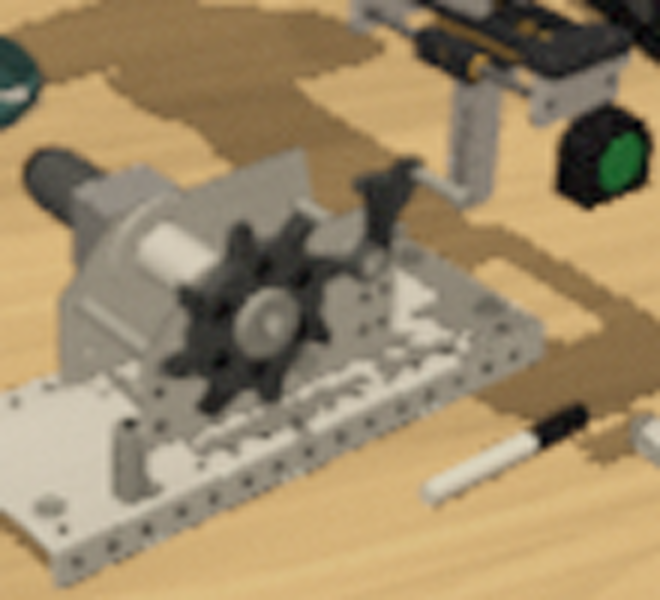

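Emit:
{"op": "arm_command", "data": {
  "plan": [-0.4,0,0.2,0,0,0,1,-0.4,0,0,0,0,0,1,-0.4,0,0,0,0,0,1,-0.4,0,0,0,0,0,1,-0.4,0,0,0,0,0,1,-0.4,0,0,0,0,0,1,-0.3,0,0,0,0,0,1,-0.3,0,0,0,0,0,1]
}}

```text
time: 16.0
tool_pos: [0.5777, 0.1593, 0.1223]
ee_rot: [-3.142, 0.0, 1.84]
wrist_force: [-0.1, -0.1, -0.3]
width: 0.0005
```

Emit:
{"op": "arm_command", "data": {
  "plan": [-0.2,0,0,0,0,0,1,0,0,0,0,0,0,1,0,0,0,0,0,0,1]
}}

```text
time: 16.38
tool_pos: [0.5782, 0.1577, 0.1223]
ee_rot: [3.142, -0.0, 1.84]
wrist_force: [-0.1, -0.7, 1.2]
width: 0.0006
```

Run:
```python
from wheel import *
go([90,108,122]); snap('scene','sc15.png');  t=cv2.imread('pics/sc15.png'); cv2.imwrite('pics/sc15z.png',cv2.resize(t[160:260,290:400],None,fx=6,fy=6,interpolation=cv2.INTER_CUBIC))
b=angle('sc15'); print(np.round(b[:4],2))
```

```text
t 16.38 cur winch [ 91.6 105.3 122.3] shift cm [ 0.27 -0.16  0.03] turn [ 0.   -0.01  0.26] F [-0.3  -0.66  1.22] w 0.0006
[[56.44 -0.11 -0.7  -1.4 ]
 [56.16 -0.13 -0.7  -1.4 ]
 [54.97 -0.09 -0.7  -1.4 ]
 [54.29 -0.15 -0.7  -1.4 ]]
```

View pics/sc15z.png

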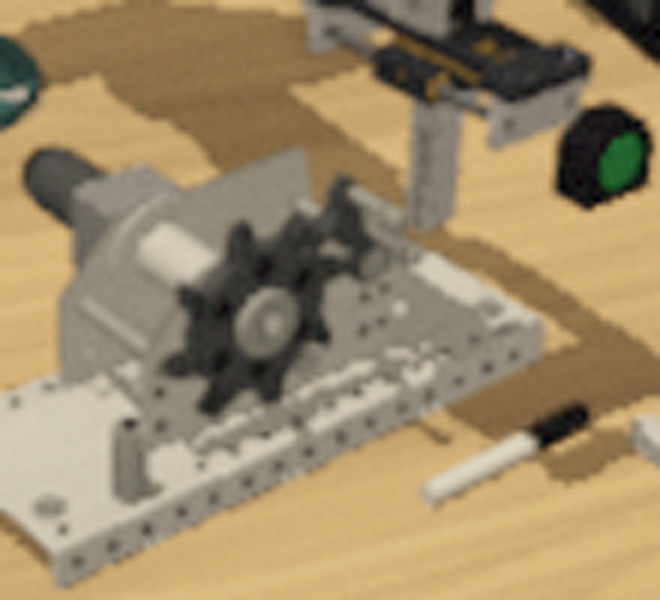

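Emit:
{"op": "arm_command", "data": {
  "plan": [0.6,0,0,0,0,0,1,0,0,-4,0,0,0,1,0,0,-4,0,0,0,1,-3.5,0,0,0,0,0,1,-3.5,0,0,0,0,0,1,0,0,0,0,0,0,1,0,0,0,0,0,0,1]
}}

```text
time: 17.3
tool_pos: [0.595, 0.0967, 0.2022]
ee_rot: [-3.141, -0.001, 1.841]
wrist_force: [-0.4, 0.4, -0.0]
width: 0.0007
```

Run:
```python
from wheel import *
go([90,108,122]); wsnap('w16.png'); snap('scene','sc16.png')
t=cv2.imread('pics/w16.png'); cv2.imwrite('pics/w16z.png',cv2.resize(t[80:260,200:380],None,fx=3.3,fy=3.3,interpolation=cv2.INTER_CUBIC))
b=angle('sc16'); print(np.round(b[:4],2))
A=cv2.resize(cv2.imread('pics/scene0.png')[185:230,310:370],None,fx=6.6,fy=6.6,interpolation=cv2.INTER_CUBIC)
B=cv2.resize(cv2.imread('pics/sc16.png')[185:230,310:370],None,fx=6.6,fy=6.6,interpolation=cv2.INTER_CUBIC)
cv2.imwrite('pics/cmp.png',np.hstack([A,B]))
```

```text
t 17.3 cur winch [ 91.9  42.  202.2] shift cm [ 6.59 -0.15  8.02] turn [-0.01 -0.05  0.27] F [-0.27  0.45 -0.01] w 0.0007
[[56.21 -0.11 -0.7  -1.4 ]
 [55.88 -0.13 -0.7  -1.4 ]
 [54.71 -0.09 -0.7  -1.4 ]
 [54.04 -0.15 -0.7  -1.4 ]]
```

View pics/cmp.png

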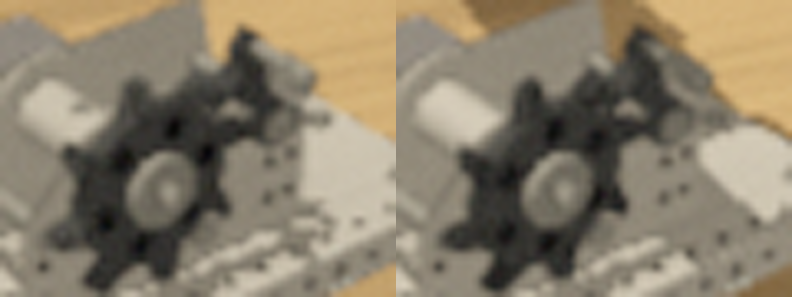

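View pics/w16z.png

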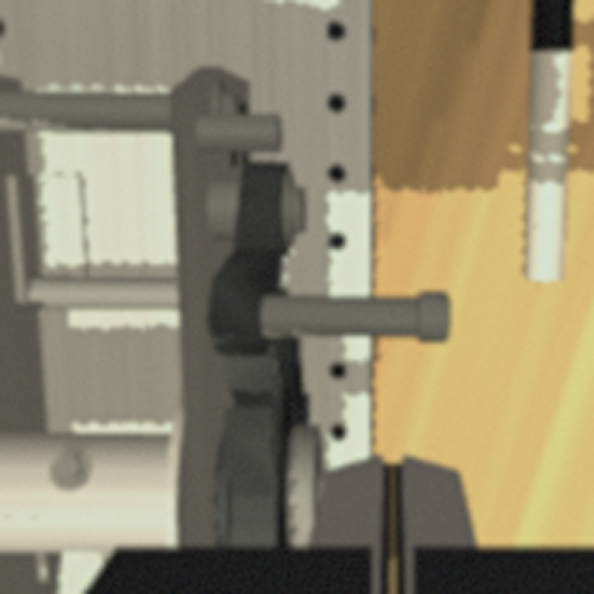

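Run:
```python
from h import *
s=load('w16'); print(winch(onz(s,(200+433/3.3,80+316/3.3),.175)))
s=load('w2'); print(winch(onz(s,(110+735/3.3,80+301/3),.175)))
s=load('w1'); print(winch(onz(s,(200+388/3,55+394/3),.175)))
```

```text
[102.4  68.8 175. ]
[102.3  68.6 175. ]
[103.7  68.3 175. ]
```

```bash
python3 -c "
from h import *
snap('scene','end.png'); print(close_job())"
```

```text
the job is handed in; nothing more can be done
None
```

View pics/end.png

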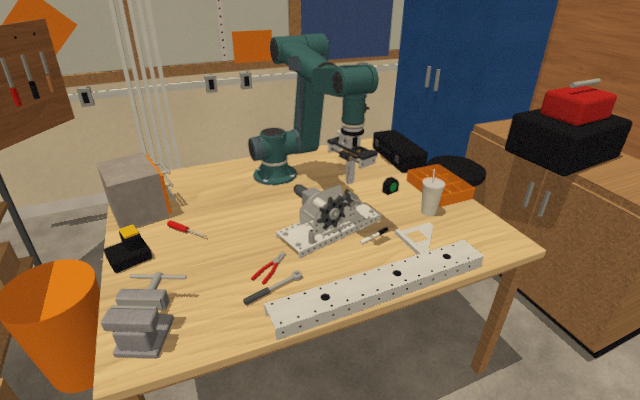

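The winch is backed off one notch and the pawl is seated again; I handed the job in at about 17.4 s of the 67 s allowed. With closed fingers I pushed the peg over onto its rest, turned the wheel back by pushing on the back of a tooth, and then tipped the pawl down.

**Last checks**
- **Wheel:** fitting the tooth outline to the scene picture gave about -0.10 rad before and about 0.675 rad after. The new notch spans roughly 0.555 to 0.785 rad. The fit only fixes the angle to within a whole tooth; I tracked the count through the push, at 0.30, 0.605 and 0.675 rad.
- **Pawl:** the peg measured y 68.8 mm at the end. It measured 68.3 to 68.9 mm while seated at the start, so the pawl is fully down.
- **Contact:** the gripper ended about 55 mm above the winch's highest part, and the highest force I read was about 7 N. I saw no moved tools by eye in the last scene picture, and did not measure each one.

**Disagreement:** both the scene and wrist pictures put the fingertips about 30 mm behind the TCP, not 8 mm ahead as stated. Because of this my first push passed over the peg without touching it. I used the measured value from then on.

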